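# Lock the tape measure into its transit tray and tug-test the hold-down bridge

## Task

Lay the yellow tape measure flat in the nest of the blue transit tray, lengthwise along the tray, then press the loose metal hold-down bridge down over it between the end guides until both orange catches snap over its ends. Prove that it holds: pull straight up on the bridge's black handle with slowly rising force until the green band shows on the stem, hold it there for a second without ever letting the red band show, then ease the handle back down and let go. Leave the other things on the table where they are.

Things in the scene. Friction and masses are not known exactly. Their poses are not given: they have to be found in the camera images.
- tray: Blue plastic transit tray fixed to the table, base plate 100 x 224 x 8 mm; origin at the centre of its underside, on the table, y along its length, z up. In the middle a nest 68 mm (x) by 100 mm (y) with a black mat, floor 8 mm above the origin, within ribs only 5 mm higher. From 56 to 112 mm either way along y an end stand for the bridge, up to 77 mm high.
- nest (a point): Centre of the tray's nest, 21 mm above the tray's underside (13 mm above the nest floor): where the middle of the tape measure's case (point measure_mid) belongs; axes as the tray.
- home (a point): Where the bridge's origin comes to rest when it is home: on the tray's centre line, level with the two shoulders (42 mm above the tray's underside) that carry the bridge's ends; axes as the tray. The bridge goes straight down between side guides 41 mm apart and end stops 169 mm apart, flared at their tops 17 mm above the shoulders.
- catch_a (a joint): Sprung orange catch at the tray's +y end: how far it is pushed outward, m (0 = sprung in, 0.009 most). Its top slopes, from 33 mm above the shoulder down to 12 mm: the bridge coming down wedges both catches outward by 5 mm (6 to 10 N altogether), and at home they snap back over its ends. Flat underneath 11 mm above the shoulder, so a pull cannot open it; the bridge can rise 1 mm.
- catch_b (a joint): The like orange catch at the tray's -y end.
- measure: Yellow pocket tape measure lying flat, loose, about 0.14 kg: case 54 mm (x) by 59 mm (y) by 26 mm high, with the tape's tongue and a wire loop sticking out at its y ends (90 mm in all along y). y is its length, z up; origin at its underside. It may lie in the nest either way round.
- measure_mid (a point): Middle of the tape measure's case, 13 mm above its underside, axes as the measure; pinch the case here across its 54 mm width (along its x).
- bridge: Loose aluminium hold-down bridge, 36 mm (x) by 164 mm (y) by 10 mm thick, 0.16 kg with its handle; origin at the centre of its underside, y along its length, z up; the same both ways round. On its middle stands a steel collar of 24 mm diameter, its top 28 mm above the underside, from which the handle's stem rises.
- grip_bar (a point): Centre of the black handle bar on the bridge, axes as the bridge: bar 16 mm (x) by 60 mm (y) by 18 mm high; pinch it across its 16 mm. At rest its centre is 37 mm above the bridge's underside (bar from 28 to 46 mm); it moves up with the handle.
- gauge_handle (a joint): How far the handle is drawn out of its collar, m: 0 at rest (hard stop: one can press down on it), 0.026 at most. A spring holds it in: 3.6 N before it moves, then 0.6 N more per mm. The rising stem shows 12 mm of white, then the green band (0.012 to 0.020, about 11 to 15.5 N), then from 0.020 the red band. Let go, it springs back to 0.
- jar_back: Bystander: jar with black lid, 70 mm wide, 116 mm high; origin at its underside.
- jar_side: Bystander: labelled jar with black lid, 70 mm wide, 116 mm high; origin at its underside.
- tape_side: Bystander: brown roll of packing tape lying flat, 100 mm wide, 48 mm high; origin at its underside.
- lid_front: Bystander: black jar lid, 69 mm wide, 12 mm high, on the table near the robot; origin at its underside.
- marker: Bystander: blue and white marker pen, 135 mm long, 17 mm high, on the table near the robot; origin at its underside.
Not all that is in view belongs to the job. What is meant by the measure is not purple or white, and is the larger of those in its own colour.

How it is judged:
By the outcome, as a careful person would: the job done as asked, in the order asked, and still so for the second after the job is handed in, with the robot touching nothing.
It also fails if it takes over 61 s, if anything falls off the work surface, if the arm or the gripper's body presses on something with over 40 N, if the wrist force passes 120 N, or if a joint passes its speed limit or range.

## Robot

A 6-joint arm with a two-finger parallel gripper is mounted at the origin on a cart in front of the work surface, level with it; the furniture and walls round the work are solid. World frame = base frame: x ahead of the robot, y to its left, z up, the work surface at z = 0. Lengths are in mm, angles in rad, forces in N, time in s.
With the tool pointing down it reaches from about 375 to 925 mm from the base axis. Payload 5.7 kg.
Tool frame: the origin (TCP) lies at the very end of the fingers, on their centre line; the grasp point (between the pads) lies 19 mm behind it; z points along the fingers, y is the line along which they close (so a half turn about z gives the same grasp; the last joint's range is limited). The gripper opens to 85 mm and grips with 20 to 120 N. Pads are 22 mm wide; open, the fingers measure 114 mm over their backs; the gripper's body (76 mm by 85 mm) begins 54 mm behind the grasp point. The pads swing forward as they close: fully open they stand 13 mm farther back than shut.
Start: joints at [-1.45, 0.359, 1.51, -0, 1.272, -0.115], TCP at [140.159, -583.368, 231.267] pointing down, gripper open.
Joint ranges: [-2.97, 2.97], [-1.01, 2.36], [0.21, 2.38], [-0.96, 4.11], [0.2, 2.71], [-2.98, 2.98]. Speed limits (rad/s): [2.39, 2.39, 3.14, 3.14, 3.14, 3.14].

## Interface

Orientations are given as a rotation vector (axis times angle).
In Python, from rig import robot gives the robot as it stands.
- The arm moves only by the tool servo_tool, never from a script. Its argument "motion" is text: rows parted by semicolons, each of 7 numbers parted by spaces: the shift along the world's x, y, z in units of 50 mm (1.0 is 50 mm), then the turn, a rotation vector about the world's x, y, z in units of 5 degrees (1.0 is 5 degrees), then the closure in counts, from 0 (fully open) to 255 (shut). In form: x y z wx wy wz jaw; .... A call has 1 to 5 rows; each row is the pose to reach, as a shift and turn from the pose commanded when the call began; what a row does not reach only later rows make up. A row lasts 1/8 s, in which the tool goes at most 62.5 mm and 10.7 degrees, less where a joint would pass 70% of its speed; a pose out of reach is approached as far as the arm can. A call with a gripper value outside its range is refused whole. The fingers move at their own pace and stop on an object; "grip_force" is the grip in N (left out, the last holds). Time passes only in rows, so rows that repeat a pose let the fingers close. It gives the time, the measured TCP pose, the force, the opening and the grip force at its end, in the units of the state.
- robot.read_state(): the state, without advancing time (a new reading comes with each control period).
- robot.grab_frame(name): name is "side" or "top"; returns the picture (480x640x3 uint8, red, green, blue); there is no depth.
- robot.camera_params(name): a dict with "fov_y" (degrees; the focal length in pixels is half the picture's height over the tangent of half this angle, whatever the lens; pixels are square), "cx", "cy" (the principal point, pixels), "view" (4x4, takes a point from world to camera coordinates). Camera axes: x right, y up, looking along -z (the intrinsics and any distortion apply to the point x, -y, -z); pixel columns grow to the right and rows downward; lengths in mm; the calibration is good to about 2 mm. A picture is of the moment at which its call begins. camera_params takes no time and is no camera call.
- robot.close_job(): hands the job in; it is judged then, once.
The state is a dict: "t": time; "joints": joint angles; "joint_vel": joint speeds; "effort": joint torques, N m; "eef_pos": TCP position; "orientation": TCP orientation; "wrist_force": force on the tool from outside, world axes, zero at the start; "ft_torque": the same for the moment, N m; "gripper_width": opening from 0.0 (shut) to 1.0 (fully open); "finger_force": force on a finger pad.
Only numpy, scipy, OpenCV 4.12 (cv2) and the standard library are available. Lean on these libraries where they do the work, as an engineer would, in place of code of your own. Each camera call takes 0.05 s, during which the arm holds its last target. There are 200 camera calls.

## Working session

There is one attempt and no reset: what is moved stays moved. The work goes in short steps, Python scripts to look and compute and a tool call to move; the robot and the scene stay as the last step left them, time stands still between calls to the robot, and variables do not carry over. Pictures are saved under pics/ and viewed, at most 10 in all, crops included, and the job is handed in when it is done.

Besides the shell and the picture viewer there is one more tool, called after "Emit:" as name(argument=value, ...) on one line, values as JSON. servo_tool: Moves the arm, as the interface text tells. Its arguments: {"type":"object","properties":{"motion":{"type":"string"},"grip_force":{"type":"number"}},"required":["motion"]}

```bash
mkdir -p pics; ls
python3 - <<'E'
from rig import robot
import cv2
for n in("side","top"):
    p=robot.camera_params(n);print(n,p)
    cv2.imwrite(f"pics/{n}0.png",robot.grab_frame(n)[:,:,::-1])
print(robot.read_state())
E
```

```text
pics
side {'fov_y': 55.37516779219635, 'cx': 315.4426530820648, 'cy': 233.69080569715575, 'view': array([[ 9.99249981e-01, -3.73631158e-02, -1.01721617e-02,
        -5.85238473e+02],
       [ 2.83215611e-02,  5.26027424e-01,  8.49995905e-01,
        -7.90567521e+01],
       [-2.64076594e-02, -8.49646483e-01,  5.26691076e-01,
        -1.22488911e+03],
       [ 0.00000000e+00,  0.00000000e+00,  0.00000000e+00,
         1.00000000e+00]])}
top {'fov_y': 50.077377005309955, 'cx': 322.6830668908998, 'cy': 238.58678699451923, 'view': array([[ 1.09395230e-02, -9.99798920e-01,  1.68061165e-02,
        -2.08056433e+01],
       [ 9.82828032e-01,  1.38468401e-02,  1.84003599e-01,
        -5.52889358e+02],
       [-1.84199311e-01,  1.45046108e-02,  9.82781883e-01,
        -1.10627511e+03],
       [ 0.00000000e+00,  0.00000000e+00,  0.00000000e+00,
         1.00000000e+00]])}
{'t': 0.1, 'joints': array([-1.45011172e+00,  3.59463470e-01,  1.51133244e+00,  3.59152594e-05,
        1.27252543e+00, -1.15123700e-01]), 'joint_vel': array([ 0.00011779, -0.00081518, -0.00268848, -0.00123644,  0.00097545,
       -0.00072739]), 'effort': array([ 9.94998591e-04, -5.28651774e+01, -2.79350245e+01, -2.17466609e-04,
        5.07924211e-03,  4.35307606e-05]), 'eef_pos': array([ 140.09289605, -582.77303378,  230.51636808]), 'orientation': array([-3.11806687e+00, -3.69329358e-01, -4.63344603e-05]), 'wrist_force': array([-0.28528096,  0.55560163,  0.8751319 ]), 'ft_torque': array([-0.01171543, -0.03933086,  0.01506709]), 'finger_force': 0.0, 'gripper_width': 0.9983096477175678}
```

View pics/top0.png

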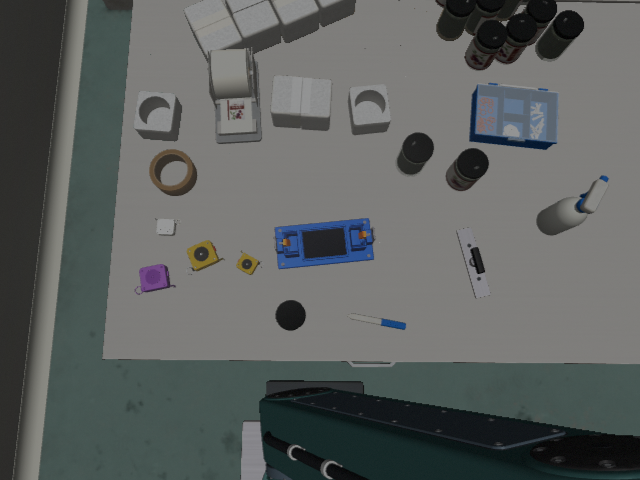

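View pics/side0.png

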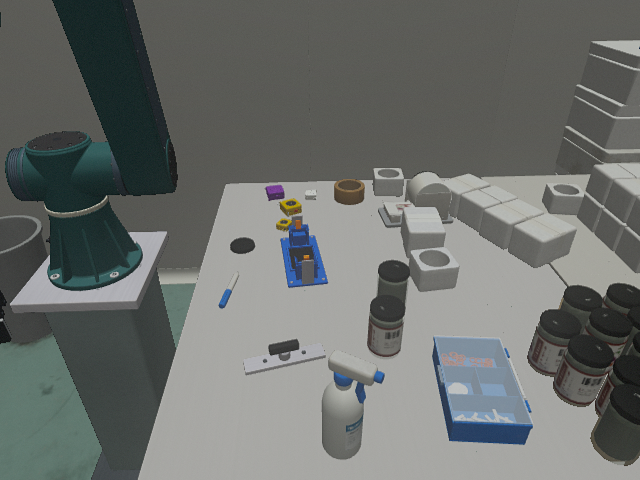

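The top view has two yellow tape measures: the larger at about (202,255) and a smaller one at (247,263). A purple one is at (153,278) and a white one at (166,227). The larger yellow one fits the description. The tray is at (324,243) with its length along the image's x, and the bridge is at (474,262). I'll confirm this in an enlarged crop.

```bash
cat > h.py <<'E'
from rig import robot
import numpy as np, cv2
def cam(n):
    p=robot.camera_params(n); f=240/np.tan(np.radians(p["fov_y"]/2)); return p,f,np.array(p["view"])
def ray(n,u,v):
    p,f,V=cam(n); R,t=V[:3,:3],V[:3,3]
    return -R.T@t, R.T@np.array([(u-p["cx"])/f,-(v-p["cy"])/f,-1])
def onz(n,uv,z):
    o,d=ray(n,*uv); return o+d*(z-o[2])/d[2]
def proj(n,X):
    p,f,V=cam(n); c=V[:3,:3]@X+V[:3,3]; return np.array([p["cx"]-f*c[0]/c[2],p["cy"]+f*c[1]/c[2]])
def blobs(im,lo,hi,amin=30):
    h=cv2.cvtColor(im,cv2.COLOR_RGB2HSV); m=cv2.inRange(h,lo,hi)
    cs,_=cv2.findContours(m,cv2.RETR_EXTERNAL,cv2.CHAIN_APPROX_NONE)
    return [c for c in cs if cv2.contourArea(c)>amin]
def rect(n,c,z):
    P=np.array([onz(n,q,z)[:2] for q in c.reshape(-1,2)],np.float32)
    return cv2.minAreaRect(P)
E
python3 - <<'E'
from h import *
im=cv2.imread("pics/top0.png")
a=cv2.resize(im[205:320,115:285],None,fx=4,fy=4,interpolation=cv2.INTER_CUBIC)
b=cv2.resize(im[205:285,265:385],None,fx=4,fy=4,interpolation=cv2.INTER_CUBIC)
c=cv2.resize(im[215:305,445:500],None,fx=4,fy=4,interpolation=cv2.INTER_CUBIC)
cv2.imwrite("pics/a.png",a)
k=np.zeros((360,720,3),np.uint8);k[:320,:480]=b;k[:360,490:710]=c;cv2.imwrite("pics/b.png",k)
rgb=im[:,:,::-1].copy()
for nm,lo,hi,z in(("yellow",(18,120,90),(35,255,255),26),("blue",(105,120,60),(125,255,255),8),("orange",(5,150,120),(16,255,255),70)):
    for c in blobs(rgb,lo,hi,10): 
        r=rect("top",c,z); print(nm,c.reshape(-1,2).mean(0).round(1),[np.round(x,2) for x in r])
E
```

```text
yellow [246.6 263.4] [array([497.95, 158.  ]), array([39.92, 36.92]), np.float64(62.2)]
yellow [201.5 254.6] [array([517.79, 261.54]), array([53.73, 58.25]), np.float64(24.79)]
blue [392.9 323.8] [array([ 366.03, -177.21]), array([54.78, 14.61]), np.float64(79.46)]
blue [323.7 243.5] [array([551.04, -17.83]), array([ 98.8 , 223.17]), np.float64(6.51)]
blue [580.1 202.4] [array([ 658.88, -628.43]), array([ 9.36, 28.58]), np.float64(60.45)]
blue [603.9 177.9] [array([ 720.48, -692.94]), array([16.85, 12.57]), np.float64(57.45)]
```

View pics/a.png

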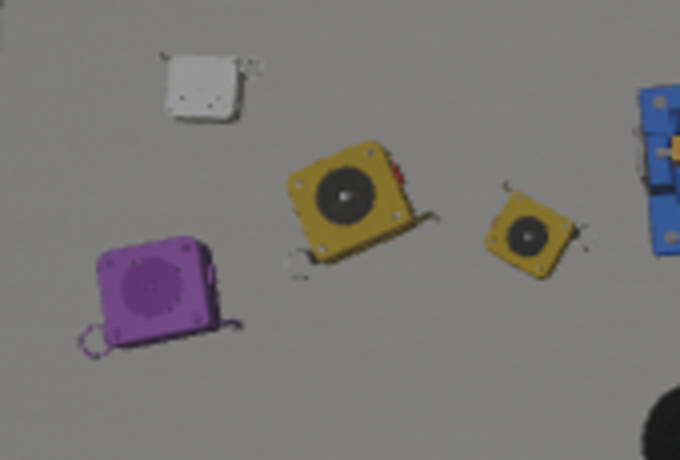

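View pics/b.png

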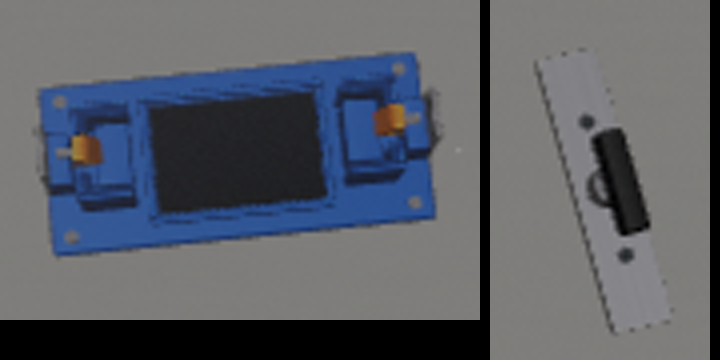

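The crop confirms the larger yellow case (about 54x58 mm measured, against about 40 mm for the small one). Its tongue is at crop (430,215) and its loop at (300,260). The second crop shows the tray's mat and the orange catches, and the bridge with its handle. Next I'll measure the mat and the bridge.

Run:
```python
from h import *
im=cv2.imread("pics/top0.png")[:,:,::-1].copy()
h=cv2.cvtColor(im,cv2.COLOR_RGB2HSV)
def big(m,x0,x1,y0,y1):
    k=np.zeros_like(m);k[y0:y1,x0:x1]=m[y0:y1,x0:x1]
    cs,_=cv2.findContours(k,cv2.RETR_EXTERNAL,cv2.CHAIN_APPROX_NONE);return max(cs,key=cv2.contourArea)
dark=cv2.inRange(h,(0,0,0),(180,255,60))
p=lambda n,r:print(n,[np.round(x,2) for x in r])
dm=((im.max(2)<55)*255).astype(np.uint8)
p("mat",rect("top",big(dm,300,348,222,264),8))
p("bar",rect("top",big(dm,465,490,240,280),46))
g=((im.min(2)>im[215:225,440:450].mean()+8)*255).astype(np.uint8)
p("bridge",rect("top",big(g,450,500,220,305),10))
C=np.array([[456.25,230.5],[469,227.5],[490.5,295],[476.25,298]])-.4
Q=np.array([onz("top",q,10)[:2] for q in C]);print(Q.round(1),Q.mean(0))
for q in((284.5,242.5),(363,235)): print("catch~",onz("top",q,70))
for q in((280,230.7),(364.7,222.3),(283,264.4),(369,255.7)): print("hole",onz("top",q,8)[:2])
print("bar->underside dir check",onz("top",(477,260),46))
# side check
s=cv2.imread("pics/side0.png")[:,:,::-1].copy()
for c in blobs(s,(18,120,90),(35,255,255),10): print("side yellow",rect("side",c,20))
```

```text
mat [array([551.63, -17.72]), array([62.39, 96.8 ]), np.float64(6.65)]
bar [array([ 508.83, -359.53]), array([58.43, 26.25]), np.float64(14.22)]
bridge [array([ 464.93, -376.59]), array([67.56, 32.89]), np.float64(16.05)]
[[ 585.6 -327.7]
 [ 593.3 -358.1]
 [ 435.2 -401.3]
 [ 427.9 -368. ]] [ 510.48436525 -363.7653956 ]
catch~ [539.64551153  70.70374167  70.        ]
catch~ [ 559.00881047 -103.14526281   70.        ]
hole [578.64584193  85.68090523]
hole [ 601.7016973  -113.13880245]
hole [499.17720417  76.66034819]
hole [ 522.23582691 -122.83758771]
bar->underside dir check [ 509.85005297 -363.01810227   46.        ]
side yellow ((495.7305603027344, 145.4717254638672), (62.50288772583008, 43.95915985107422), 67.84625244140625)
side yellow ((516.2955322265625, 254.67120361328125), (66.63439178466797, 95.6281967163086), 24.2351016998291)
```

Emit:
servo_tool(motion="5 3.6 0 0 0 7 0;5 3.6 0 0 0 7 0;5 3.6 0 0 0 7 0;5 3.6 0 0 0 7 0;5 3.6 0 0 0 7 0", grip_force=50)

```text
t: 0.72
eef_pos: [391.5, -401.7, 231.0]
orientation: [-2.863, -1.291, 0.0]
wrist_force: [1.0, -1.0, 0.4]
gripper_width: 1.002
finger_force: 0.0
```

Emit:
servo_tool(motion="2 6 0 0 0 7 0;2 6 0 0 0 7 0;2 6 0 0 0 7 0;2 6 0 0 0 7 0;2 6 0 0 0 7 0")

```text
t: 1.35
eef_pos: [489.2, -104.9, 231.1]
orientation: [-2.343, -2.092, 0.0]
wrist_force: [0.6, -0.1, -0.5]
gripper_width: 1.004
finger_force: 0.0
```

Emit:
servo_tool(motion="0.5 6 -1 0 0 6.2 0;0.5 6 -1 0 0 6.2 0;0.5 6 -1 0 0 6.2 0;0.5 6 -1 0 0 6.2 0;0.5 6 -1 0 0 6.2 0")

```text
t: 1.98
eef_pos: [513.6, 195.3, 180.7]
orientation: [-1.698, -2.643, 0.001]
wrist_force: [0.3, -1.0, -0.6]
gripper_width: 0.999
finger_force: 0.0
```

Emit:
servo_tool(motion="0.06 1.28 -0.4 0 0 0 0;0.06 1.28 -1.6 0 0 0 0;0.06 1.28 -2.6 0 0 0 0;0.06 1.28 -3.2 0 0 0 0;0.06 1.28 -3.54 0 0 0 0")

```text
t: 2.6
eef_pos: [515.7, 256.7, 2.2]
orientation: [-1.698, -2.641, 0.004]
wrist_force: [-0.3, 0.3, 0.1]
gripper_width: 0.999
finger_force: 0.0
```

Emit:
servo_tool(motion="0 0 0 0 0 0 120;0 0 0 0 0 0 120;0 0 0 0 0 0 200;0 0 0 0 0 0 200;0 0 0 0 0 0 200")

```text
t: 3.22
eef_pos: [518.1, 257.4, 5.6]
orientation: [1.699, 2.641, 0.003]
wrist_force: [-0.1, 0.1, 6.8]
gripper_width: 0.619
finger_force: 54.4
```

Emit:
servo_tool(motion="0 0 1 0 0 0 200;0 0 2 0 0 0 200;0 -1 2.6 0 0 -1 200;0 -2 2.6 0 0 -2 200;0 -3 2.6 0 0 -3.6 200")

```text
t: 3.85
eef_pos: [517.2, 105.8, 135.3]
orientation: [2.095, 2.34, 0.002]
wrist_force: [0.3, -0.9, -1.0]
gripper_width: 0.62
finger_force: 53.6
```

Emit:
servo_tool(motion="0.3 -1.2 0 0 0 0 200;0.6 -2.2 0 0 0 0 200;0.6 -2.5 0 0 0 0 200;0.6 -2.5 0 0 0 0 200")

```text
t: 4.35
eef_pos: [546.5, -18.4, 134.3]
orientation: [-2.094, -2.341, 0.0]
wrist_force: [-0.0, -0.3, -0.5]
gripper_width: 0.62
finger_force: 53.6
```

Run:
```python
from h import *
from scipy.spatial.transform import Rotation as R
im=robot.grab_frame("top"); s=robot.read_state(); z=s["eef_pos"][2]
o=R.from_rotvec(s["orientation"]).as_matrix(); print(s["eef_pos"],np.degrees(np.arctan2(o[1,1],o[0,1])),s["wrist_force"],s["gripper_width"])
for c in blobs(im,(18,100,70),(35,255,255),10): print(c.reshape(-1,2).mean(0),rect("top",c,z+21))
si=robot.grab_frame("side")
a=cv2.resize(im[150:300,220:420],(600,450));b=cv2.resize(si[130:300,230:380],(400,453))
k=np.zeros((453,1000,3),np.uint8);k[:450,:600]=a;k[:,600:]=b
cv2.imwrite("pics/c.png",cv2.resize(k,(800,362))[:,:,::-1])
```

```text
[546.18404738 -17.35252989 134.17633767] 6.4597264341109435 [-0.31667198  0.63088729 -1.22180431] 0.6200336593574348
[247.08928571 263.51785714] ((479.7812805175781, 140.14378356933594), (37.2805061340332, 33.294368743896484), 62.530189514160156)
[338.36 242.08] ((526.041015625, -43.72651672363281), (15.969527244567871, 13.187811851501465), 45.07440948486328)
[313.66666667 239.83333333] ((530.0576782226562, 8.033002853393555), (38.13294219970703, 21.8675594329834), 45.265106201171875)
```

View pics/c.png

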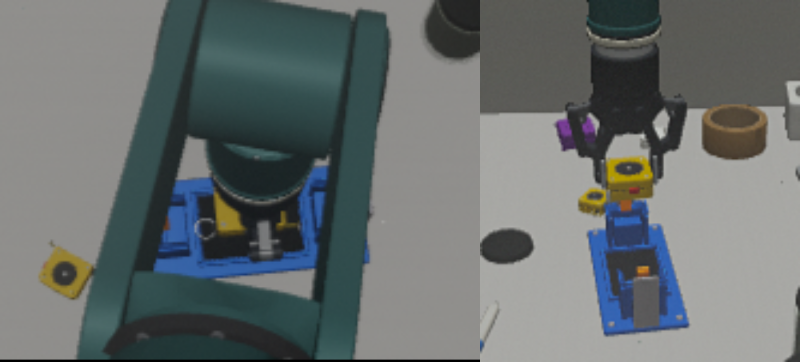

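The measure is held level above the tray. Its hub disc is at crop (629,169), which is side pixel (300,209).

Run:
```python
from h import *
s=robot.grab_frame("side"); 
m=np.zeros((480,640),np.uint8); r=s[190:235,270:330]; m[190:235,270:330]=(cv2.inRange(cv2.cvtColor(r,cv2.COLOR_RGB2HSV),(18,100,60),(35,255,255)))
cs,_=cv2.findContours(m,cv2.RETR_EXTERNAL,cv2.CHAIN_APPROX_NONE); c=max(cs,key=cv2.contourArea); print(cv2.boundingRect(c))
hole=cv2.morphologyEx(m,cv2.MORPH_CLOSE,np.ones((15,15)))-m
n,_,st,ce=cv2.connectedComponentsWithStats(hole); print(st[1:],ce[1:])
print("disc top@154.6",onz("side",(299.9,209.2),154.6))
# mat centre seen by side & predicted
print("state",robot.read_state()["eef_pos"], "tray nest proj", proj("side",np.array([551.2,-17.9,8])))
```

```text
(276, 203, 35, 28)
[[305 203   1   2   2]
 [294 206  12   6  59]
 [292 213   1   1   1]
 [308 212   1   1   1]
 [285 216   6   9  18]
 [293 219   1   1   1]
 [300 218   6   3  16]
 [280 221   7   3  17]
 [282 229   1   1   1]
 [284 228   2   3   4]] [[305.         203.5       ]
 [299.44067797 208.54237288]
 [292.         213.        ]
 [308.         212.        ]
 [288.77777778 220.16666667]
 [293.         219.        ]
 [302.1875     218.9375    ]
 [283.23529412 221.88235294]
 [282.         229.        ]
 [284.75       229.        ]]
disc top@154.6 [547.76914783 -12.201383   154.6       ]
state [546.20125007 -16.45531676 134.14945154] tray nest proj [302.74723113 258.45667559]
```

Emit:
servo_tool(motion="0.11 -0.11 -0.6 0 0 0 200;0.11 -0.11 -1.4 0 0 0 200;0.11 -0.11 -1.8 0 0 0 200;0.11 -0.11 -1.8 0 0 0 200;0.11 -0.11 -1.8 0 0 0 200")

```text
t: 5.12
eef_pos: [553.0, -22.6, 45.0]
orientation: [2.09, 2.345, 0.001]
wrist_force: [0.9, 1.1, -1.9]
gripper_width: 0.62
finger_force: 53.5
```

Run:
```python
from h import *
s=robot.grab_frame("side"); 
for i in range(4): robot.grab_frame("top")if i else 0; print(robot.read_state()["eef_pos"].round(2),robot.read_state()["orientation"].round(4))
cv2.imwrite("pics/d.png",cv2.resize(s[190:300,250:360],None,fx=5,fy=5,interpolation=cv2.INTER_CUBIC)[:,:,::-1])
```

```text
[553.34 -22.86  45.35] [2.0896e+00 2.3439e+00 1.5000e-03]
[553.49 -23.07  45.49] [2.0897e+00 2.3434e+00 1.8000e-03]
[553.42 -23.22  45.46] [2.0899e+00 2.3432e+00 1.8000e-03]
[553.32 -23.33  45.33] [2.0904e+00 2.3430e+00 1.6000e-03]
```

View pics/d.png

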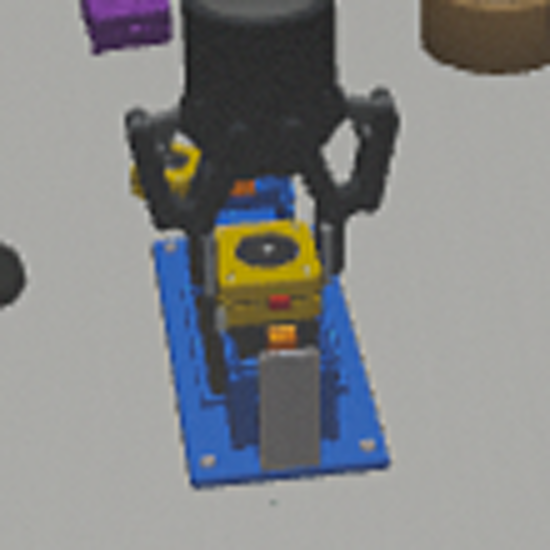

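The measure is over the nest, level, with its disc at side pixel (303,239).

Run:
```python
from h import *
p=onz("side",(303.1,239.2),65.6);print(p, p-[551.2,-17.9,65.6])
```

```text
[553.6184342 -12.8601065  65.6      ] [2.41843420e+00 5.03989350e+00 2.84217094e-14]
```

Run:
```python
from h import *
s0=cv2.imread("pics/side0.png")[:,:,::-1].copy()
c=max([c for c in blobs(s0,(105,120,60),(125,255,255)) if c[:,0,0].mean()<350],key=cv2.contourArea)
q=cv2.convexHull(c).reshape(-1,2);
for f in (lambda p:p[0]+p[1],lambda p:-p[0]-p[1],lambda p:p[0]-p[1],lambda p:p[1]-p[0]):
    u=q[np.argmax([f(p) for p in q])]; print("tray corner",u,onz("side",u,8)[:2].round(1))
from math import *
a=radians(6.6);X=np.array([cos(a),sin(a),0]);Y=np.array([-sin(a),cos(a),0]);T=np.array([551.2,-17.9,8])
for i in(-50,50):
  for j in(-112,112): P=T+i*X+j*Y; print(P.round(1),proj("side",P).round(1),proj("top",P).round(1))
s=robot.grab_frame("side"); print(robot.read_state()["eef_pos"])
g=cv2.cvtColor(s,cv2.COLOR_RGB2HSV)[225:262,285:320]
m=cv2.inRange(g,(18,90,50),(35,255,255)); 
for r in m: print("".join("#" if v else "." for v in r))
```

```text
tray corner [327 282] [ 609.8 -122.8]
tray corner [288 226] [509.6 153.5]
tray corner [307 224] [566.5 162.2]
tray corner [288 286] [ 513.5 -133.9]
[ 514.4 -134.9    8. ] [288.4 286.2] [374.2 259.1]
[488.7  87.6   8. ] [280.4 238. ] [278.1 268.9]
[ 613.7 -123.4    8. ] [328.6 282.1] [369.  217.4]
[588.   99.1   8. ] [314.9 234.9] [274.4 226.7]
[553.16462997 -23.39777655  45.21326006]
###................................
###................................
###................................
###................................
...................................
...................................
...................................
...................................
...................................
....................######.........
.........##################........
........####################.......
........########......######.......
........#####...........####.......
........#####............###.......
........####.............####......
........#####...........#####......
........######........#######......
........######################.....
........######################.....
........#####################......
........#####################......
.........####################......
.........####################......
.........##########.....####.......
.........#########......#####......
..........#########.....#####......
..........#########.#########......
..........##################.......
..........##########...............
...........#.......#####...........
...................................
...................###.............
...................................
...................................
...................................
...................................
```

Emit:
servo_tool(motion="-0.03 0.01 -0.3 0 0 0 200;-0.03 0.01 -0.5 0 0 0 200;-0.03 0.01 -0.58 0 0 0 200;-0.03 0.01 -0.6 0 0 0 200;-0.03 0.01 -0.6 0 0 0 200")

```text
t: 6.0
eef_pos: [551.1, -23.0, 14.2]
orientation: [2.092, 2.344, 0.0]
wrist_force: [-0.6, 0.1, -1.4]
gripper_width: 0.621
finger_force: 53.6
```

Emit:
servo_tool(motion="0 0 -0.03 0 0 0 200;0 0 -0.03 0 0 0 200;0 0 -0.03 0 0 0 60;0 0 -0.03 0 0 0 60;0 0 -0.03 0 0 0 0")

```text
t: 6.62
eef_pos: [551.1, -22.9, 12.7]
orientation: [2.092, 2.344, 0.0]
wrist_force: [-0.2, 0.2, -0.5]
gripper_width: 0.95
finger_force: 0.0
```

Emit:
servo_tool(motion="0 0 0.8 0 0 0 0;0 0 1.8 0 0 0 0;0 -1 2.8 0 0 0 0;-0.2 -2.2 3 0 0 -2 0;-0.4 -3.4 3 0 0 -4 0")

```text
t: 7.25
eef_pos: [532.7, -190.8, 164.7]
orientation: [2.468, 1.937, 0.003]
wrist_force: [0.2, -0.3, -1.0]
gripper_width: 0.998
finger_force: 0.0
```

Emit:
servo_tool(motion="0 -1.2 0 0 0 -2 0;-0.3 -2.3 0 0 0 -4 0;-0.4 -3.5 0 0 0 -6 0;-0.4 -3.5 0 0 0 -8 0;-0.4 -3.5 0 0 0 -10 0")

```text
t: 7.88
eef_pos: [511.0, -364.9, 162.2]
orientation: [-3.06, -0.708, 0.0]
wrist_force: [-0.2, 0.4, -0.4]
gripper_width: 1.0
finger_force: 0.0
```

Run:
```python
from h import *
im=robot.grab_frame("top"); s=robot.read_state(); print(s["eef_pos"],s["orientation"],s["wrist_force"])
for c in blobs(im,(18,100,70),(35,255,255),10): print(c.reshape(-1,2).mean(0),rect("top",c,34))
cv2.imwrite("pics/e.png",cv2.resize(im[190:310,240:500],None,fx=3,fy=3,interpolation=cv2.INTER_CUBIC)[:,:,::-1])
```

```text
[ 511.15902756 -364.3942388   162.24023916] [-3.06206554e+00 -6.99005013e-01  5.84605450e-04] [-0.13790613 -0.11643788 -0.54600461]
[247.         263.34545455] ((496.17822265625, 156.22552490234375), (41.64890670776367, 37.19567108154297), 62.53025817871094)
[324.43478261 241.31521739] ((550.7064208984375, -18.242355346679688), (55.701175689697266, 60.206241607666016), 6.554555892944336)
```

View pics/e.png

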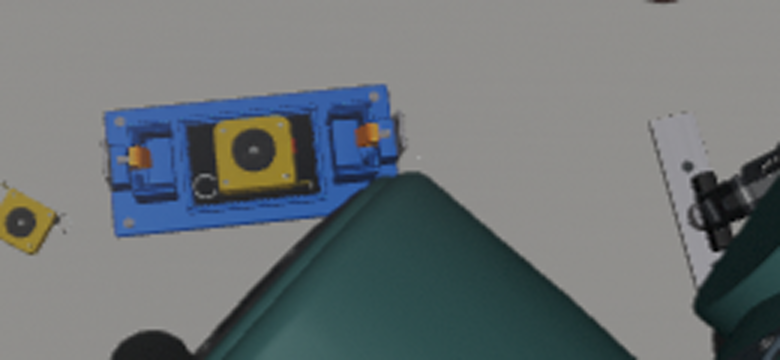

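The measure lies in the nest at pixel (324,241), within 1 mm and aligned at 6.55°. The bridge is next.

Emit:
servo_tool(motion="0 0 -0.5 0 0 -1.5 0;0 0 -1.4 0 0 -2.2 0;0 0 -2.1 0 0 -2.2 0;0 0 -2.5 0 0 -2.2 0;0 0 -2.6 0 0 -2.2 0")

```text
t: 8.55
eef_pos: [510.7, -362.8, 31.1]
orientation: [-3.11, -0.427, 0.003]
wrist_force: [-0.2, 0.3, -0.1]
gripper_width: 0.999
finger_force: 0.0
```

Emit:
servo_tool(motion="0 0 0 0 0 0 100;0 0 0 0 0 0 180;0 0 0 0 0 0 240;0 0 0 0 0 0 240;0 0 0 0 0 0 240", grip_force=70)

```text
t: 9.18
eef_pos: [512.1, -364.2, 33.6]
orientation: [3.112, 0.424, 0.001]
wrist_force: [-0.1, 0.8, 7.0]
gripper_width: 0.165
finger_force: 68.3
```

Emit:
servo_tool(motion="0 0 0.4 0 0 0 240;0 0 1.2 0 0 0 240;0 0 2.2 0 0 1.5 240;0 1 2.8 0 0 3.5 240;0.1 2 2.8 0 0 5.5 240")

```text
t: 9.8
eef_pos: [518.0, -264.3, 175.5]
orientation: [2.916, 1.156, 0.005]
wrist_force: [0.2, 0.6, -2.7]
gripper_width: 0.164
finger_force: 68.9
```

Emit:
servo_tool(motion="0.2 1 0 0 0 2 240;0.4 2 0 0 0 4 240;0.5 3 0 0 0 6 240;0.6 4 0 0 0 8 240;0.7 4.8 0 0 0 10 240")

```text
t: 10.42
eef_pos: [551.1, -21.8, 172.4]
orientation: [-2.154, -2.285, 0.001]
wrist_force: [-0.1, -0.3, -0.3]
gripper_width: 0.166
finger_force: 68.9
```

Emit:
servo_tool(motion="0 0.1 0 0 0 0.7 240;0 0.1 0 0 0 0.7 240;0 0.1 0 0 0 0.7 240;0 0.1 0 0 0 0.7 240")

```text
t: 10.92
eef_pos: [551.6, -19.6, 172.6]
orientation: [-2.094, -2.342, 0.0]
wrist_force: [0.5, 0.2, -1.9]
gripper_width: 0.159
finger_force: 68.8
```

```bash
cat > st.py <<'E'
from h import *
from scipy.spatial.transform import Rotation as R
def st():
    s=robot.read_state(); o=R.from_rotvec(s["orientation"]).as_matrix()
    print(s["t"],s["eef_pos"].round(1),"yaw",np.degrees(np.arctan2(o[1,1],o[0,1])).round(2),"axis",o[:,2].round(4),"F",s["wrist_force"].round(1),s["gripper_width"].round(3)); return s
E
python3 - <<'E'
from st import *
im=robot.grab_frame("top"); s=robot.grab_frame("side"); st()
a=cv2.resize(im[180:300,240:410],None,fx=2.3,fy=2.3);b=cv2.resize(s[120:300,240:370],None,fx=3,fy=3)
k=np.zeros((540,800,3),np.uint8);k[:a.shape[0],:a.shape[1]]=a;k[:540,400:790]=b
cv2.imwrite("pics/f.png",k[:,:,::-1])
E
```

```text
Traceback (most recent call last):
  File "st.py", line 5, in st
    print(s["t"],s["eef_pos"].round(1),"yaw",np.degrees(np.arctan2(o[1,1],o[0,1])).round(2),"axis",o[:,2].round(4),"F",s["wrist_force"].round(1),s["gripper_width"].round(3)); return s
                                                                                                                                                 ^^^^^^^^^^^^^^^^^^^^^^^^
AttributeError: 'float' object has no attribute 'round'
```

```bash
sed -i 's/s\["gripper_width"\].round(3)/round(s["gripper_width"],3)/' st.py
python3 - <<'E'
from st import *
im=robot.grab_frame("top"); s=robot.grab_frame("side"); st()
a=cv2.resize(im[180:300,240:410],None,fx=2.3,fy=2.3);b=cv2.resize(s[120:300,240:370],None,fx=3,fy=3)
k=np.zeros((540,800,3),np.uint8);k[:a.shape[0],:a.shape[1]]=a;k[:540,400:790]=b
cv2.imwrite("pics/f.png",k[:,:,::-1])
E
```

```text
11.125 [551.6 -19.3 172.7] yaw 6.45 axis [-1.e-04  0.e+00 -1.e+00] F [-0.  -0.8 -1.2] 0.164
```

View pics/f.png

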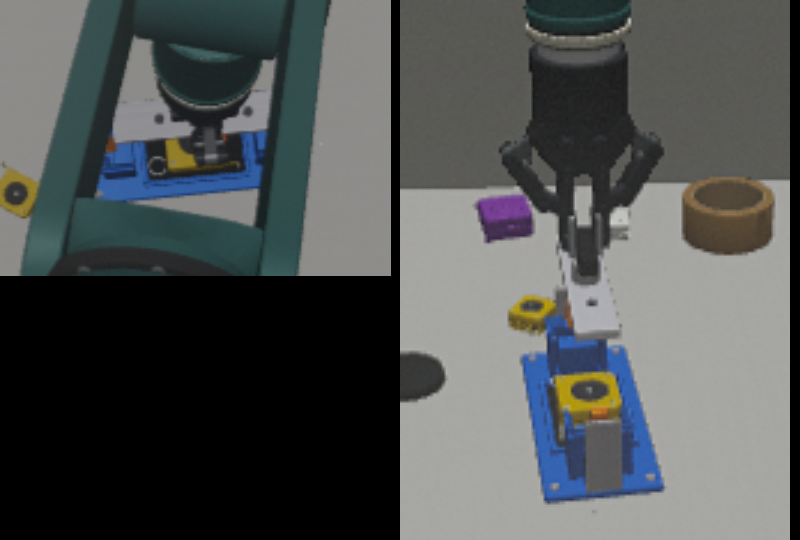

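The bridge is held level and lengthwise over the tray. In the top view its plate holes are at crop (158,118) and (246,111), and its left end is at about crop (113,120).

Run:
```python
from st import *
im=robot.grab_frame("top"); s=st(); z=s["eef_pos"][2]-33.6+10
r=im[215:248,275:365]; h=cv2.cvtColor(r,cv2.COLOR_RGB2HSV)
m=((h[:,:,1]<45)&(h[:,:,2]>125)).astype(np.uint8)
for row in m[::1]: print("".join("#" if v else "." for v in row))
print(r[8,0],r[18,20])
T=np.array([551.2,-17.9])
for u in((308.3,230.9),(346.6,227.9)): print(onz("top",u,z)[:2]-T)
```

```text
11.175 [551.6 -19.2 172.7] yaw 6.47 axis [-1.e-04 -0.e+00 -1.e+00] F [-0.1 -0.2 -0.8] 0.163
..................##############............................................#######.......
..................###############...........................................#######.......
..................###############..........................................########.......
..................###############..........................................########.......
..................###############..............................................####.......
.................#################........................................#########.......
.................#################.......................................##########.......
.................##################......................................##########.......
.................##########..#..###........#............................##########........
.................#..################.........#..........................##########........
................#####################..........##.............#........###########........
.......
[... 1373 characters left out ...]
####.......................................................................
..........................................................................................
..........................................................................................
..........................................................................................
..........................................................................................
..........................................................................................
.........................................................##...............................
[57 81 81] [145 144 149]
[-0.6568539  35.32623201]
[  6.81460057 -43.81274309]
```

Emit:
servo_tool(motion="-0.02 0.08 -0.5 0 0 0 240;-0.02 0.08 -1 0 0 0 240;-0.02 0.08 -1.1 0 0 0 240;-0.02 0.08 -1.1 0 0 0 240;-0.02 0.08 -1.1 0 0 0 240")

```text
t: 11.8
eef_pos: [551.5, -15.0, 118.7]
orientation: [2.091, 2.343, 0.001]
wrist_force: [0.5, 0.6, -1.7]
gripper_width: 0.162
finger_force: 68.8
```

Run:
```python
from st import *
im=robot.grab_frame("top"); sd=robot.grab_frame("side"); s=st(); z=s["eef_pos"][2]-33.6+10
r=im[212:250,275:375]; h=cv2.cvtColor(r,cv2.COLOR_RGB2HSV)
m=((h[:,:,1]<45)&(h[:,:,2]>125)).astype(np.uint8)
for i,row in enumerate(m): print(212+i,"".join("#" if v else "." for v in row))
# predicted pixels if centred in tray
c,sn=np.cos(np.radians(6.6)),np.sin(np.radians(6.6))
for i,j in((-18,82),(18,82),(-18,-82),(18,-82)):
    P=np.array([551.2+c*i-sn*j,-17.9+sn*i+c*j,z]);print(i,j,proj("top",P).round(1),proj("side",P).round(1))
a=cv2.resize(im[200:255,270:375],None,fx=5,fy=5,interpolation=cv2.INTER_CUBIC);b=cv2.resize(sd[185:285,268:338],None,fx=3.8,fy=3.8,interpolation=cv2.INTER_CUBIC)
k=np.zeros((400,800,3),np.uint8);k[:a.shape[0],:a.shape[1]]=a;k[:b.shape[0],530:530+b.shape[1]]=b
cv2.imwrite("pics/g.png",k[:,:,::-1])
```

```text
11.9 [551.4 -15.  118.6] yaw 6.51 axis [ 1.6e-03 -3.0e-04 -1.0e+00] F [-0.4 -0.  -1.5] 0.163
212 ....................########......................................................................##
213 ....................#########....................................................................###
214 ...................##########....................................................................###
215 ...................##########....................................................................###
216 ...................##########.............................................##.#...................###
217 ...................##########.............................................####...................###
218 ..................############...........................................#####...................###
219 ..................############...........................................#.......................###
220 ..................#############..................................................................###
221 ..................############............................
[... 2422 characters left out ...]
.................................##
245 ..............##########..........................................................................##
246 ..................................................................................................##
247 ..................................................................................................##
248 ..................................................................................................##
249 ..................................................................................................##
-18 82 [287.9 247.7] [291.5 215.7]
18 82 [286.4 231.4] [304.6 214.6]
-18 -82 [363.3 240.1] [298.8 248.7]
18 -82 [361.4 224. ] [313.6 247.4]
```

View pics/g.png

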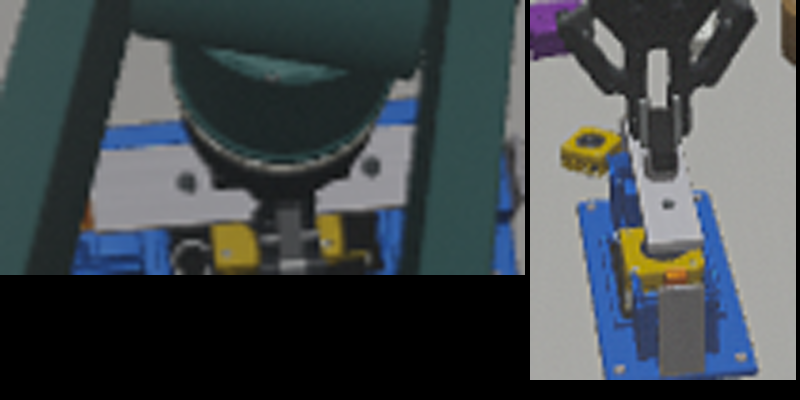

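The bridge is above the stands and aligned, with its −y end at side pixels (298.7 to 313.1), against 298.8 to 313.6 predicted. Only millimetre offsets remain, so I'll lower it in stages and watch the force.

Emit:
servo_tool(motion="-0.01 0 -0.15 0 0 0 240;-0.01 0 -0.3 0 0 0 240;-0.01 0 -0.4 0 0 0 240;-0.01 0 -0.46 0 0 0 240;-0.01 0 -0.46 0 0 0 240")

```text
t: 12.52
eef_pos: [550.4, -14.9, 94.6]
orientation: [2.092, 2.344, 0.0]
wrist_force: [0.7, 2.1, -1.0]
gripper_width: 0.164
finger_force: 69.0
```

Emit:
servo_tool(motion="0 0 -0.05 0 0 0 240;0 0 -0.1 0 0 0 240;0 0 -0.15 0 0 0 240;0 0 -0.2 0 0 0 240;0 0 -0.2 0 0 0 240")

```text
t: 13.15
eef_pos: [550.8, -15.1, 84.8]
orientation: [2.091, 2.343, 0.001]
wrist_force: [1.1, 0.3, 1.3]
gripper_width: 0.164
finger_force: 69.2
```

```bash
python3 -c "
from st import *
st()"
```

```text
13.15 [550.8 -15.1  84.8] yaw 6.51 axis [ 1.1e-03 -3.0e-04 -1.0e+00] F [1.1 0.3 1.3] 0.164
```

Emit:
servo_tool(motion="0 0 -0.06 0 0 0 240;0 0 -0.12 0 0 0 240;0 0 -0.18 0 0 0 240;0 0 -0.22 0 0 0 240;0 0 -0.22 0 0 0 240")

```text
t: 13.78
eef_pos: [550.0, -14.6, 75.4]
orientation: [-2.092, -2.344, -0.0]
wrist_force: [-5.1, 3.2, 23.3]
gripper_width: 0.164
finger_force: 72.0
```

Emit:
servo_tool(motion="0 0 -0.05 0 0 0 240;0 0 -0.05 0 0 0 240;0 0 -0.05 0 0 0 240")

```text
t: 14.15
eef_pos: [550.1, -14.6, 75.2]
orientation: [2.091, 2.344, 0.001]
wrist_force: [-11.5, 3.8, 45.4]
gripper_width: 0.165
finger_force: 74.9
```

Run:
```python
from st import *
im=robot.grab_frame("top"); sd=robot.grab_frame("side"); st()
a=cv2.resize(im[205:265,270:380],None,fx=4,fy=4,interpolation=cv2.INTER_CUBIC);b=cv2.resize(sd[205:285,268:338],None,fx=5,fy=5,interpolation=cv2.INTER_CUBIC)
k=np.zeros((400,800,3),np.uint8);k[:a.shape[0],:a.shape[1]]=a;k[:b.shape[0],445:445+b.shape[1]]=b
cv2.imwrite("pics/i.png",k[:,:,::-1])
```

```text
14.25 [550.1 -14.6  75.1] yaw 6.52 axis [ 0.001 -0.    -1.   ] F [-11.4   3.6  45.1] 0.162
```

View pics/i.png

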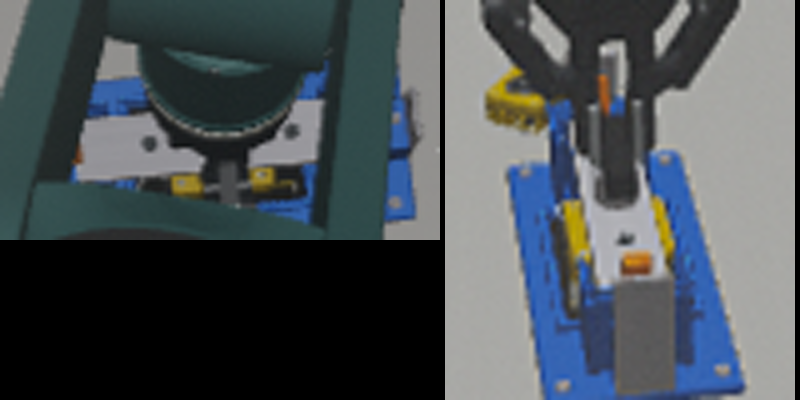

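Both ends are seated at a hard stop, and the −y catch shows over the plate end at crop (636,263). I'll ease off the press, then pull slowly.

Emit:
servo_tool(motion="-0.01 0 0.03 0 0 0 240;-0.01 0 0.06 0 0 0 240;-0.01 0 0.1 0 0 0 240;-0.01 0 0.12 0 0 0 240;-0.01 0 0.12 0 0 0 240")

```text
t: 14.88
eef_pos: [549.0, -14.9, 76.5]
orientation: [-2.091, -2.343, 0.002]
wrist_force: [-0.6, 0.5, -1.7]
gripper_width: 0.16
finger_force: 68.8
```

Now the slow pull: first 5 mm, and check that the force rises.

Emit:
servo_tool(motion="0 0 0.02 0 0 0 240;0 0 0.04 0 0 0 240;0 0 0.06 0 0 0 240;0 0 0.08 0 0 0 240;0 0 0.1 0 0 0 240")

```text
t: 15.5
eef_pos: [549.1, -14.9, 82.0]
orientation: [-2.091, -2.344, 0.001]
wrist_force: [-0.9, -2.1, -7.0]
gripper_width: 0.169
finger_force: 68.2
```

Emit:
servo_tool(motion="0 0 0.02 0 0 0 240;0 0 0.04 0 0 0 240;0 0 0.06 0 0 0 240;0 0 0.08 0 0 0 240;0 0 0.1 0 0 0 240")

```text
t: 16.12
eef_pos: [549.2, -14.9, 87.0]
orientation: [-2.091, -2.343, 0.001]
wrist_force: [-1.6, -1.5, -10.6]
gripper_width: 0.166
finger_force: 68.1
```

Emit:
servo_tool(motion="0 0 0.02 0 0 0 240;0 0 0.04 0 0 0 240;0 0 0.06 0 0 0 240;0 0 0.08 0 0 0 240;0 0 0.1 0 0 0 240")

```text
t: 16.75
eef_pos: [549.3, -14.9, 92.0]
orientation: [-2.091, -2.344, 0.001]
wrist_force: [-2.0, -2.7, -12.9]
gripper_width: 0.164
finger_force: 68.1
```

Run:
```python
from st import *
sd=robot.grab_frame("side"); st()
r=sd[225:262,285:320]; h=cv2.cvtColor(r,cv2.COLOR_RGB2HSV)
for nm,lo,hi in(("green",(42,70,40),(90,255,255)),("orange",(5,150,120),(16,255,255)),("red",(0,150,80),(4,255,255))):
    m=cv2.inRange(h,lo,hi); ys,xs=np.nonzero(m); print(nm,len(xs),(xs.mean()+285,ys.mean()+225,ys.min()+225,ys.max()+225) if len(xs) else "")
```

```text
16.8 [549.3 -14.9  92.1] yaw 6.51 axis [-8.e-04  0.e+00 -1.e+00] F [ -2.6  -1.4 -12.9] 0.168
green 4 (np.float64(301.5), np.float64(239.0), np.int64(239), np.int64(239))
orange 11 (np.float64(306.45454545454544), np.float64(257.0909090909091), np.int64(256), np.int64(258))
red 0
```

Green shows, with four pixels at side row 239, no red and about 13 N. I'll hold there for well over a second.

Emit:
servo_tool(motion="0 0 0 0 0 0 240;0 0 0 0 0 0 240;0 0 0 0 0 0 240;0 0 0 0 0 0 240;0 0 0 0 0 0 240")

```text
t: 17.42
eef_pos: [549.3, -14.8, 92.1]
orientation: [-2.091, -2.344, 0.001]
wrist_force: [-3.9, -2.7, -12.8]
gripper_width: 0.166
finger_force: 68.2
```

Emit:
servo_tool(motion="0 0 0 0 0 0 240;0 0 0 0 0 0 240;0 0 0 0 0 0 240;0 0 0 0 0 0 240;0 0 0 0 0 0 240")

```text
t: 18.05
eef_pos: [549.4, -14.9, 92.1]
orientation: [-2.091, -2.344, 0.001]
wrist_force: [-3.5, -3.0, -12.5]
gripper_width: 0.165
finger_force: 68.2
```

Emit:
servo_tool(motion="0 0 -0.04 0 0 0 240;0 0 -0.08 0 0 0 240;0 0 -0.12 0 0 0 240;0 0 -0.16 0 0 0 240;0 0 -0.2 0 0 0 240")

```text
t: 18.68
eef_pos: [550.4, -14.6, 82.6]
orientation: [2.091, 2.343, 0.002]
wrist_force: [-3.5, -0.8, -7.2]
gripper_width: 0.161
finger_force: 68.9
```

Emit:
servo_tool(motion="0 0 -0.04 0 0 0 240;0 0 -0.08 0 0 0 240;0 0 -0.11 0 0 0 240;0 0 -0.13 0 0 0 240;0 0 -0.13 0 0 0 240")

```text
t: 19.3
eef_pos: [550.9, -15.0, 76.3]
orientation: [2.09, 2.343, 0.002]
wrist_force: [-0.6, 1.0, -2.3]
gripper_width: 0.161
finger_force: 69.6
```

Emit:
servo_tool(motion="0 0 -0.02 0 0 0 240;0 0 -0.02 0 0 0 240;0 0 -0.02 0 0 0 180;0 0 -0.02 0 0 0 100;0 0 -0.02 0 0 0 0")

```text
t: 19.92
eef_pos: [549.7, -14.9, 74.6]
orientation: [-2.092, -2.344, 0.0]
wrist_force: [-0.8, -0.1, 0.3]
gripper_width: 0.709
finger_force: 0.0
```

Emit:
servo_tool(motion="0 0 0 0 0 0 0;0 0 0 0 0 0 0;0 0 0.8 0 0 0 0;0 0 1.8 0 0 0 0;0 0 2.8 0 0 0 0")

```text
t: 20.55
eef_pos: [549.3, -14.8, 216.0]
orientation: [-2.091, -2.344, 0.001]
wrist_force: [0.7, -0.4, -0.4]
gripper_width: 0.999
finger_force: 0.0
```

Emit:
servo_tool(motion="-0.2 -1.2 0 0 0 -1 0;-0.4 -2.4 0 0 0 -1 0;-0.6 -3.6 0 0 0 -1 0;-0.8 -4.6 0 0 0 -1 0;-0.8 -5 0 0 0 -1 0")

```text
t: 21.18
eef_pos: [508.9, -267.5, 214.7]
orientation: [2.195, 2.247, -0.001]
wrist_force: [-0.7, -0.1, 1.1]
gripper_width: 1.0
finger_force: 0.0
```

Run:
```python
from st import *
im=robot.grab_frame("top"); sd=robot.grab_frame("side"); st()
for n,i,w in(("side",sd,(270,340)),("top",im,(265,385))):
    for c in blobs(i,(5,150,100),(16,255,255),2):
        q=c.reshape(-1,2)
        if w[0]<q[:,0].mean()<w[1]: print(n,"orange",q.mean(0).round(1),onz(n,q.mean(0),60)[:2].round(1))
i0=cv2.imread("pics/top0.png")[:,:,::-1].copy()
for c in blobs(i0,(5,150,100),(16,255,255),2): print("top0",c.reshape(-1,2).mean(0),cv2.contourArea(c))
h=cv2.cvtColor(im,cv2.COLOR_RGB2HSV)[218:268,270:382]
for row in h: print("".join("O" if 5<=p[0]<=17 and p[1]>150 and p[2]>90 else "B" if 100<p[0]<128 and p[1]>110 else "Y" if 18<=p[0]<36 and p[1]>100 else "k" if p[2]<60 else "#" if p[1]<45 and p[2]>120 else "." for p in row))
```

```text
21.275 [ 509.8 -266.6  214.6] yaw 1.36 axis [ 4.e-04 -3.e-04 -1.e+00] F [0.3 0.7 0.5] 0.999
side orange [306.2 258. ] [560.  -91.1]
side orange [297.7 223.8] [539.8  76.8]
top orange [285.9 241.5] [543.7  68.2]
top orange [361.5 234.7] [ 561.6 -100.7]
top0 [285.61538462 241.76923077] 4.5
top0 [361.38888889 234.44444444] 16.0
##########################################################################################......BB.#############
################################################################################.......BBBBBBBBBBBB#############
######################################################################......BBBBBBBBBBBBBBBBBB.BBBB#############
############################################################......BBBBBBBBBBBBBBBBBBBBBBBBBBB.##BBB.############
###################################################.....BBBBBBBBBBBBBBBBBBBBBBBBBBBBBBBBBBBBB###BBB.############
#######################################......BBBBBBBBBBBBBBBBBBBBBBBBBBBBBBBBBBBBBBBBBBBBBBBBB..BBB.############
#############################.......BBBBBBBBBBBBBBBBBBBBBBBBBBBBBBBBBBBBBBBBBBBBBBBBBBBBBBBBBBB
[... 4176 characters left out ...]
######################
#######.BBBB.BBBBBBBBBBBBBBBBBBBBBBBBBBBBBBBBBBBBBBBBBBBBBBBBBBBBBBBBBBBBBB.....################################
########BBB.##.BBBBBBBBBBBBBBBBBBBBBBBBBBBBBBBBBBBBBBBBBBBBBBBBBB.....##########################################
########BBB###.BBBBBBBBBBBBBBBBBBBBBBBBBBBBBBBBBBBBBBBB.....####################################################
########BBB...BBBBBBBBBBBBBBBBBBBBBBBBBBBBBBB.....##############################################################
########BBBBBBBBBBBBBBBBBBBBBBBBBBB.....########################################################################
########BBBBBBBBBBBBBBBBB.....##################################################################################
```

Both catches are back at their sprung-in positions within 0.5 px, over the bridge's ends. The handle is down and the arm is clear, so I'm handing in.

```bash
python3 -c "
from rig import robot
print(robot.close_job())"
```

```text
the job is handed in; nothing more can be done
None
```

The job is handed in at about 21 s: the larger yellow tape measure lies in the nest, both catches are over the bridge's ends, and the pull test held about 13 N in the green band for over a second with no red seen in the one picture taken.

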